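# Twist a jammed handle off its spindle

### The job

The long eight-sided wooden handle is jammed on one of the two spindles of the grey mandrel block: work it off by twisting it back and forth, about 30 degrees to each side, while easing it up only 2 or 3 mm with each twist until it is free. Pulling it straight up while it is jammed only lifts the heavy block off its plate; the block must stay down. Then stand the handle, ferrule end down, in the square wooden pot, and leave the short round file handle on its own spindle.

Things in the scene. Friction and masses are not known exactly. Their poses are not given: they have to be found in the camera images.
- handle: Handle to take: upright eight-sided pale wood, 23 mm (x) by 19 mm (y) across flats, 118 mm long, on a black ferrule 26 mm across, 22 mm high; 140 mm in all, 85 g. Origin: centre of the ferrule's lower end, z up along it. Starts fully home on either spindle, its x along the block's x. Held by springs for the first 13 mm of lift, by 25 to 35 N if pulled straight, about 10 N if lifted 2.5 mm per 60 degrees of twist.
- file_handle: The other handle, to be left alone: short round bulging file handle of pale wood on a brass ferrule, 33 mm in diameter, 90 mm tall, upright on the other spindle, 90 mm away. Origin: centre of the ferrule's lower end, z up.
- block_seat (a point): Grey mandrel block, 72 mm (x) by 140 mm (y), top 48 mm above the table, 1.4 kg, on a fixed plate: it can be lifted but not slid or turned. Two upright spindles 45 mm from its middle to either side along its y; handles sit on collars 54 mm above the table, spindles rise 18 mm above these. The point is midway between the spindles at that 54 mm seat height, axes those of the block.
- pot: Square wooden pot fixed to the bench, open on top: outside 60 x 60 mm, 80 mm high, inside 46 x 46 mm, inner floor 7 mm above the table (foot 72 x 72 mm). Origin: centre of its underside on the table; x and y along its sides.

How it is judged:
By the outcome, as a careful person would: the job done as asked, in the order asked, and still so for the second after the job is handed in, with the robot touching nothing.
It also fails if it takes over 54 s, if anything falls off the work surface, if the arm or the gripper's body presses on something with over 40 N, if the wrist force passes 120 N, or if a joint passes its speed limit or range.

### The arm

A 7-joint arm with a two-finger parallel gripper is mounted at the origin on a cart in front of the work surface, level with it; the furniture and walls round the work are solid. World frame = base frame: x ahead of the robot, y to its left, z up, the work surface at z = 0. Lengths are in m, angles in rad, forces in N, time in s.
With the tool pointing down it reaches from about 0.4 to 0.85 m from the base axis. Payload 10.4 kg.
Tool frame: the origin (TCP) lies midway between the tips of the shut fingers; the grasp point (between the pads) lies 19 mm behind it (r.grasp_offset is the distance from the TCP to the grasp point, in m); z points along the fingers, y is the line along which they close (so a half turn about z gives the same grasp; the last joint's range is limited). The gripper opens to 87 mm and grips with 3 to 60 N. Pads are 19 mm wide; open, the fingers measure 117 mm over their backs; the gripper's body (75 mm by 190 mm) begins 51 mm behind the grasp point.
Start: joints at [-1.155, 0.332, -0.065, 1.46, 0.022, 1.35, -0.088], TCP at [0.266, 0.566, 0.223] pointing down, gripper open.
Joint ranges: [-2.6, 2.6], [-0.5, 2.12], [-1.47, 1.34], [0.16, 2.42], [-1.27, 4.41], [0.06, 2.06], [-2.6, 2.6]. Speed limits (rad/s): [2.22, 2.22, 2.79, 2.79, 3.14, 3.14, 3.14].

### API

Orientations are given as a unit quaternion [x, y, z, w].
In Python, from bench import r gives the robot as it stands.
- The arm moves only by the tool drive_tool, never from a script. Its argument "moves" is a list that holds one entry, the list of rows, each a list of 7 numbers: the shift along the tool's x, y, z in m, then the turn, a rotation vector about the tool's x, y, z in rad, then the opening, from 0 (shut) to 1 (fully open). In form: [[[tx, ty, tz, ax, ay, az, jaw], ...]]. A call has 1 to 10 rows; each row shifts and turns the commanded pose from where the row before left it, along the tool's axes as they then stand; what a row does not reach is not made up. A row lasts 1/10 s, in which the tool goes at most 50 mm and 8.59 degrees, less where a joint would pass 70% of its speed; a pose out of reach is approached as far as the arm can. A call is refused whole if a number of a shift passes 0.05 or a number of a turn 0.15, either way. A call with a gripper value outside its range is refused whole. The fingers move at their own pace and stop on an object; "squeeze" is the grip in N (left out, the last holds). Time passes only in rows, so rows that do not move let the fingers close. It gives the time, the measured TCP pose, the force, the opening and the grip force at its end, in the units of the state.
- r.read_state(): the state, without advancing time (a new reading comes with each control period).
- r.camera(name): name is "side" or "top" or "wrist"; returns the picture (400x640x3 uint8, red, green, blue); there is no depth.
- r.camera_info(name): a dict with "mtx" (3x3 intrinsics, pixels), "rvec" (rotation vector, rad) and "tvec" (3), from world to camera coordinates, as OpenCV has them; the wrist camera has in their place "T_tool_cam" (4x4, takes a point from camera to tool coordinates, whose origin is the TCP and whose axes are the flange's). Camera axes: x right, y down, z forward; pixel columns grow to the right and rows downward; lengths in m; the calibration is good to about 2 mm. A picture is of the moment at which its call begins: read the wrist's pose just before it. camera_info takes no time and is no camera call.
- r.close_job(): hands the job in; it is judged then, once.
Trained networks look in the newest picture that a camera, given by its name, has taken for a name from the list of things; names that differ only in an ending like _2 or _b are one class to them, and where a whole thing is asked for, a point or a joint stands for the part that bears it (a point fixed in the world has none). Each returns a list of dicts, best first, with "conf" (0 to 1); they miss things now and then, are a little off and sometimes report something else, mostly with a low value. They report only what shows in the picture. A call takes as long as a camera call.
- r.find_in(camera, query): "bbox" ([left, top, right, bottom] in pixels, round what is visible of it).
- r.place_of(camera, query): "at" ([column, row] in pixels: a listed point, or the origin of a listed thing).
The state is a dict: "time": time; "joint_positions": joint angles; "joint_vel": joint speeds; "joint_torque": joint torques, N m; "ee_pos": TCP position; "eef_rot": TCP orientation; "ft_force": force on the tool from outside, world axes, zero at the start; "torque": the same for the moment, N m; "width": finger opening in m; "grip_force": force on a finger pad.
Only numpy, scipy, OpenCV 4.12 (cv2) and the standard library are available. Lean on these libraries where they do the work, as an engineer would, in place of code of your own. Each camera call takes 0.05 s, during which the arm holds its last target. There are 200 camera calls.

## Working session

There is one attempt and no reset: what is moved stays moved. The work goes in short steps, Python scripts to look and compute and a tool call to move; the robot and the scene stay as the last step left them, time stands still between calls to the robot, and variables do not carry over. Pictures are saved under pics/ and viewed, at most 10 in all, crops included, and the job is handed in when it is done.

Besides the shell and the picture viewer there is one more tool, called after "Request:" as a command line: name --argument value ..., lists and objects as JSON in quotes. drive_tool: Moves the arm, as the interface text tells. Its arguments: {"type":"object","properties":{"moves":{"type":"array"},"squeeze":{"type":"number"}},"required":["moves"]}

```bash
mkdir -p pics; cat > h.py <<'E'
import numpy as np, cv2
from scipy.spatial.transform import Rotation as R
from bench import r
def P(c,st=None):
    i=r.camera_info(c); K=np.array(i['mtx'])
    if 'rvec' in i:
        M=cv2.Rodrigues(np.array(i['rvec'],float))[0]; t=np.array(i['tvec'],float).ravel()
    else:
        T=np.eye(4);T[:3,:3]=R.from_quat(st['eef_rot']).as_matrix();T[:3,3]=st['ee_pos']
        W=np.linalg.inv(T@np.array(i['T_tool_cam']));M=W[:3,:3];t=W[:3,3]
    return K@np.c_[M,t]
def tri(Ps,uvs):
    A=np.vstack([[u*p[2]-p[0],v*p[2]-p[1]] for p,(u,v) in zip(Ps,uvs)])
    x=np.linalg.svd(A)[2][-1];return x[:3]/x[3]
def atz(p,uv,z):
    A=np.array([uv[0]*p[2]-p[0],uv[1]*p[2]-p[1]]);return np.linalg.solve(A[:,:2],-A[:,2]*z-A[:,3])
def proj(p,X):
    q=p@np.append(X,1);return q[:2]/q[2]
def save(n,im): cv2.imwrite('pics/'+n,cv2.cvtColor(im,cv2.COLOR_RGB2BGR))
E
python3 - <<'E'
from h import *
s=r.read_state();print({k:np.round(v,3) for k,v in s.items()},r.grasp_offset)
ims=[r.camera(c) for c in('side','top')]
save('a.png',np.vstack([cv2.resize(i,(480,300)) for i in ims]))
save('a_side.png',ims[0]);save('a_top.png',ims[1])
ps={c:P(c) for c in('side','top')}
for q in('handle','file_handle','block_seat','pot'):
    o={}
    for c in ps:
        a=r.place_of(c,q);b=r.find_in(c,q);o[c]=a
        print(q,c,[(np.round(x['at']),round(x['conf'],2)) for x in a[:3]],[(np.round(x['bbox']),round(x['conf'],2)) for x in b[:2]])
    if o['side'] and o['top']: print('  ->',np.round(tri(list(ps.values()),[o[c][0]['at'] for c in ps]),4))
E
```

```text
{'time': np.float64(0.0), 'joint_positions': array([-1.155,  0.333, -0.065,  1.461,  0.022,  1.35 , -0.088]), 'joint_vel': array([-0.001,  0.   , -0.001, -0.   , -0.   ,  0.   ,  0.001]), 'joint_torque': array([-0.0000e+00, -6.2326e+01,  2.4000e-02, -3.8990e+01, -6.1000e-02,
        4.0000e-02,  0.0000e+00]), 'ee_pos': array([0.265, 0.565, 0.222]), 'eef_rot': array([ 0.218,  0.976, -0.001, -0.   ]), 'ft_force': array([ 0.615, -0.524, -0.435]), 'torque': array([ 0.029, -0.015, -0.016]), 'grip_force': np.float64(0.0), 'width': np.float64(0.087)} 0.0187
handle side [(array([297., 187.]), 0.95)] [(array([291., 130., 303., 186.]), 0.66)]
handle top [(array([262., 237.]), 0.57)] [(array([238., 215., 272., 246.]), 0.72)]
  -> [0.4745 0.1363 0.0489]
file_handle side [(array([305., 172.]), 0.68)] [(array([304., 139., 315., 176.]), 0.59)]
file_handle top [(array([208., 215.]), 0.89)] []
  -> [0.5071 0.2291 0.055 ]
block_seat side [(array([299., 177.]), 0.81)] [(array([279., 173., 320., 207.]), 0.92)]
block_seat top [(array([235., 230.]), 0.63)] [(array([194., 200., 284., 262.]), 0.72)]
  -> [0.4841 0.1808 0.0576]
pot side [(array([319., 258.]), 0.7)] [(array([300., 209., 348., 269.]), 0.71)]
pot top [(array([402., 224.]), 0.93)] [(array([379., 198., 432., 253.]), 0.93)]
  -> [ 0.5048 -0.1049 -0.0025]
```

View pics/a.png

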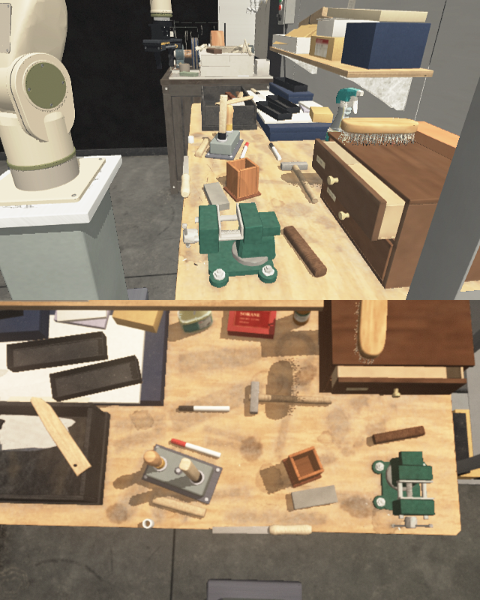

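The handle stands on the lower-y spindle (top image, around (253,224) full-size), with the file handle to its left. The pot is at about (402,222). Next I'll bring the wrist camera closer.

```bash
cat >> h.py <<'E'
def delta(tp,yaw=None,s=None):
    """shift in tool axes to tp, turn about tool z bringing tool y to world yaw (mod 180)"""
    s=s or r.read_state();M=R.from_quat(s['eef_rot']).as_matrix()
    d=M.T@(np.array(tp)-s['ee_pos']);y=np.degrees(np.arctan2(M[1,1],M[0,1]))
    print('pos',np.round(s['ee_pos'],4),'yawY',round(y,2),'z',np.round(M[:,2],3),'shift',np.round(d,4),'len',np.linalg.norm(d),
     'turn z',None if yaw is None else np.round(np.radians([-((yaw-y+90)%180-90)]),3),'j',np.round(s['joint_positions'],2),'F',np.round(s['ft_force'],1),'t',s['time'])
E
python3 - <<'E'
from h import *
print(np.round(r.camera_info('wrist')['T_tool_cam'],3))
delta([.44,.17,.34],70)
a=cv2.imread('pics/a_top.png');b=cv2.imread('pics/a_side.png')
cv2.imwrite('pics/b.png',np.vstack([cv2.resize(a[180:280,180:440],None,fx=3,fy=3),cv2.resize(b[115:215,180:440],None,fx=3,fy=3)])[:600])
E
```

```text
[[-0.001 -0.97  -0.241  0.065]
 [ 1.    -0.001  0.    -0.001]
 [-0.    -0.241  0.97  -0.162]
 [ 0.     0.     0.     1.   ]]
pos [0.2655 0.5658 0.2226] yawY 64.86 z [ 0.  0. -1.] shift [-0.3261 -0.2842 -0.1174] len 0.4482236627726995 turn z [-0.09] j [-1.15  0.33 -0.06  1.46  0.02  1.35 -0.09] F [-0.3  0.6  0.6] t 0.9
```

View pics/b.png

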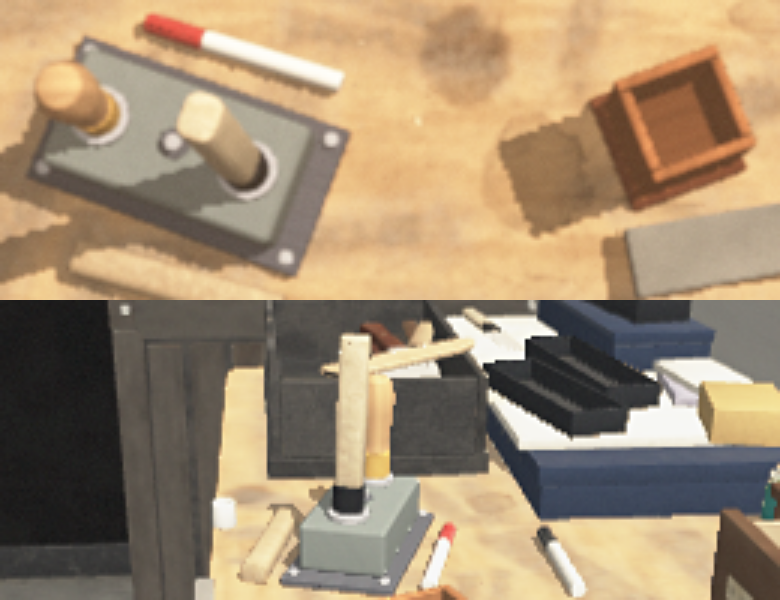

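Handle: ferrule around zoomed (253,170), top leaning to (200,115) because of perspective. The block's long axis is turned about 20 degrees and the pot is rotated similarly. I'm moving over the block.

Request:
drive_tool --moves '[[[-0.03, -0.028, -0.02, 0, 0, -0.01, 1], [-0.033, -0.028, -0.02, 0, 0, -0.01, 1], [-0.033, -0.028, -0.02, 0, 0, -0.01, 1], [-0.033, -0.028, -0.02, 0, 0, -0.01, 1], [-0.033, -0.028, -0.02, 0, 0, -0.01, 1], [-0.033, -0.028, -0.02, 0, 0, -0.01, 1], [-0.033, -0.028, 0, 0, 0, -0.01, 1], [-0.033, -0.028, 0, 0, 0, -0.01, 1], [-0.033, -0.028, 0, 0, 0, -0.01, 1], [-0.03, -0.028, 0, 0, 0, 0, 1]]]'

```text
time: 1.9
ee_pos: [0.4579, 0.1811, 0.3428]
eef_rot: [0.174, 0.985, 0.0, 0.0]
ft_force: [0.2, 0.1, 0.8]
width: 0.0874
grip_force: 0.0
```

```bash
cat > look.py <<'E'
import sys,json
from h import *
n=sys.argv[1]; s=r.read_state(); im=r.camera('wrist'); s2=r.read_state()
save(n+'.png',im); p=P('wrist',s); out={'P':p.tolist()}
print('moved during',np.abs(s2['ee_pos']-s['ee_pos']).max())
for q in sys.argv[2:]:
    a=r.place_of('wrist',q); b=r.find_in('wrist',q)
    print(q,[(np.round(x['at'],1),round(x['conf'],2)) for x in a[:3]],[(np.round(x['bbox']),round(x['conf'],2)) for x in b[:2]])
    if a: out[q]=list(map(float,a[0]['at'])); print('   atz',np.round(atz(p,a[0]['at'],0.0 if q=='pot' else .054),4))
json.dump(out,open(n+'.json','w')); delta(s['ee_pos'],None,s)
E
python3 look.py w1 handle file_handle block_seat pot
```

```text
moved during 0.007007356353118888
handle [(array([298.4, 190.3]), 0.91)] [(array([288., 181., 307., 229.]), 0.93)]
   atz [0.4762 0.1329]
file_handle [(array([355.7, 186.7]), 0.75)] [(array([350., 181., 373., 210.]), 0.87)]
   atz [0.5022 0.2215]
block_seat [(array([326.9, 185.4]), 0.89)] []
   atz [0.4843 0.1788]
pot [(array([189. , 238.7]), 0.95)] [(array([174., 217., 212., 241.]), 0.69)]
   atz [ 0.5022 -0.1024]
pos [0.4579 0.1811 0.3428] yawY 70.01 z [ 0.001  0.001 -1.   ] shift [0. 0. 0.] len 0.0 turn z None j [-0.72 -0.01  0.25  1.61  0.    1.55  0.75] F [0.2 0.1 0.8] t 1.9
```

View pics/w1.png

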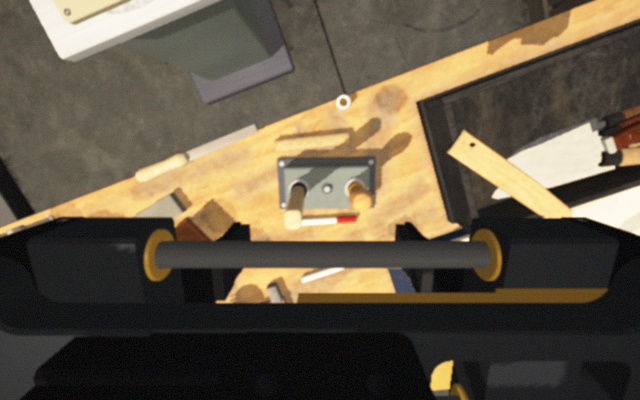

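Block in the wrist view spans about (278-378, 155-212), nearly aligned with the image. The handle is at left (298,190), its top at (293,220), and the file handle at right. The arm was still settling, so I'll retake this and then take a second, closer view.

```bash
python3 look.py w2 handle file_handle block_seat pot; python3 -c "
from h import *
delta([.475,.145,.25],72)"
```

```text
moved during 0.00017476854638642791
handle [] [(array([284., 183., 307., 233.]), 0.93)]
file_handle [(array([356.3, 188.3]), 0.56)] [(array([352., 180., 372., 209.]), 0.85)]
   atz [0.5034 0.2246]
block_seat [(array([326.1, 189.7]), 0.91)] [(array([281., 162., 368., 209.]), 0.75)]
   atz [0.489  0.1782]
pot [(array([187.3, 241.2]), 0.63)] []
   atz [ 0.5047 -0.1045]
pos [0.4567 0.1842 0.3425] yawY 70.14 z [-0.  0. -1.] shift [0. 0. 0.] len 0.0 turn z None j [-0.72 -0.01  0.25  1.61  0.    1.55  0.75] F [0.4 1.1 0.1] t 2.35
pos [0.4572 0.1831 0.3426] yawY 70.02 z [ 0.  0. -1.] shift [-0.0298 -0.0298  0.0925] len 0.10167193883890951 turn z [-0.035] j [-0.72 -0.01  0.25  1.61  0.    1.55  0.75] F [0.2 1.1 0.3] t 2.8
```

Request:
drive_tool --moves '[[[-0.01, -0.01, 0.03, 0, 0, 0, 1], [-0.01, -0.01, 0.03, 0, 0, 0, 1], [-0.01, -0.01, 0.03, 0, 0, 0, 1], [0, 0, 0, 0, 0, 0, 1], [0, 0, 0, 0, 0, 0, 1]]]'

```text
time: 3.3
ee_pos: [0.4751, 0.145, 0.2533]
eef_rot: [0.174, 0.985, 0.0, -0.0]
ft_force: [-0.3, 0.6, -0.0]
width: 0.0871
grip_force: 0.0
```

```bash
python3 look.py w3 handle file_handle block_seat pot; python3 - <<'E'
from h import *
import json
a,b=[json.load(open(n+'.json')) for n in('w2','w3')]
ps=[np.array(a['P']),np.array(b['P'])]
for q in('handle','file_handle','block_seat','pot'):
    if q in a and q in b: print(q,np.round(tri(ps,[a[q],b[q]]),4))
i=cv2.imread('pics/w3.png'); cv2.imwrite('pics/w3c.png',cv2.resize(i[100:300,200:460],None,fx=3,fy=3,interpolation=cv2.INTER_CUBIC))
E
```

```text
moved during 0.0008080425232990796
handle [(array([316.4, 181.9]), 0.75)] [(array([305., 173., 330., 233.]), 0.56)]
   atz [0.4749 0.1362]
file_handle [(array([388.8, 180.5]), 0.89), (array([350.1, 179.3]), 0.33)] [(array([381., 171., 418., 208.]), 0.73)]
   atz [0.5049 0.2239]
block_seat [(array([349.8, 183.7]), 0.84)] [(array([297., 147., 400., 208.]), 0.85)]
   atz [0.4918 0.1757]
pot [] [(array([173., 218., 203., 244.]), 0.76)]
pos [0.4751 0.145  0.2533] yawY 70.0 z [-0.  0. -1.] shift [0. 0. 0.] len 0.0 turn z None j [-0.67  0.02  0.29  1.76 -0.01  1.36  0.84] F [-0.3  0.6 -0. ] t 3.3
file_handle [0.5054 0.2248 0.0491]
block_seat [0.496  0.1765 0.0277]
```

View pics/w3c.png

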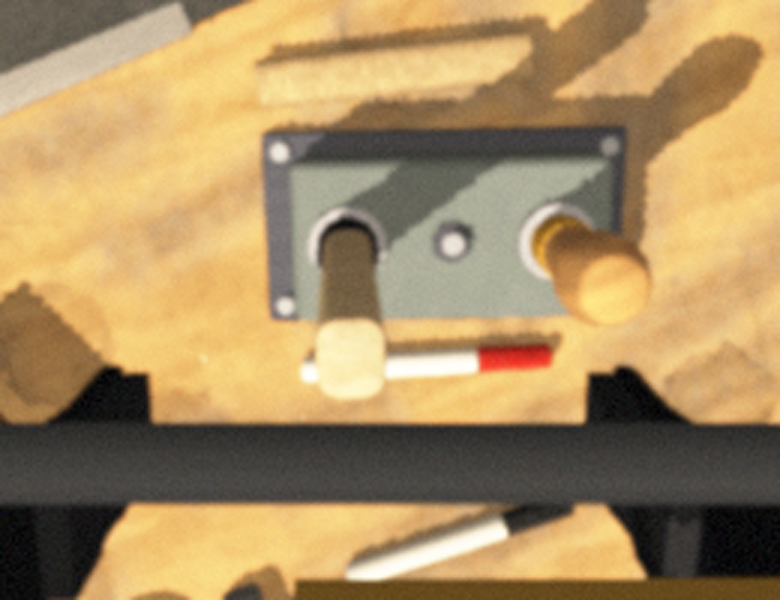

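The zoomed crop shows the handle top centred at (351,358), i.e. full-size (317,219). Its collar is centred at (348,242), i.e. (316,181). The plate's edges are aligned with the image within about 0.5 degrees.

```bash
python3 - <<'E'
from h import *
import json
p=np.array(json.load(open('w3.json'))['P']); pt=P('top'); ps=P('side')
f=lambda u,v:(200+u/3,100+v/3); g=lambda u,v:(180+u/3,180+v/3)
print('top atz',atz(p,f(351,358),.194),'tri w/top cam',tri([p,pt],[f(351,358),g(202,117)]))
print('top from topcam',atz(pt,g(202,117),.194))
print('collar',atz(p,f(348,242),.054),'topcam',atz(pt,g(248,176),.054))
print('file collar',atz(p,f(558,238),.054))
print('file top',atz(p,f(613,285),.144))
L=[atz(p,f(*q),.0) for q in((265,130),(626,127),(270,320))]
B=[atz(p,f(*q),.048) for q in((290,162),(617,157))]
y=lambda a,b:np.degrees(np.arctan2(*(b-a)[::-1]))
print('yaw',y(L[0],L[1]),y(L[0],L[2]),y(*B),np.linalg.norm(B[1]-B[0]))
print('btop',y(atz(pt,g(85,65),.048),atz(pt,g(313,140),.048)))
# handle yaw via top face edges
T=[atz(p,f(*q),.194) for q in((327,322),(377,320),(327,396),(378,394))]
print(y(T[0],T[1]),y(T[2],T[3]))
# pot rim in top image
q=[atz(pt,g(*c),.08) for c in((616,85),(714,48),(752,140),(656,181))]
print('pot',np.mean(q,0),[y(q[i],q[(i+1)%4]) for i in range(4)],[np.linalg.norm(q[i]-q[(i+1)%4]) for i in range(4)])
delta([.473,.135,.25],161)
E
```

```text
top atz [0.48012833 0.13770257] tri w/top cam [0.48055432 0.13710335 0.19089265]
top from topcam [0.47988611 0.136467  ]
collar [0.47318897 0.13631383] topcam [0.47009254 0.13448064]
file collar [0.50223611 0.22098975]
file top [0.50102228 0.21963475]
yaw 70.43023261985137 -20.139613238466367 70.83009251585902 0.13854026666451338
btop -107.13064773142555
72.3338994463139 72.33622204466438
pot [ 0.50576459 -0.10438182] [np.float64(-67.97016123903099), np.float64(-158.39064626882254), np.float64(114.32576508773651), np.float64(22.46770984130958)] [np.float64(0.05719639156865224), np.float64(0.05398404356013344), np.float64(0.05641567125406385), np.float64(0.056244286408537514)]
pos [0.4752 0.1449 0.2529] yawY 70.03 z [ 0.001  0.    -1.   ] shift [-0.0013 -0.0101  0.0029] len 0.010547269489434803 turn z [1.554] j [-0.67  0.02  0.29  1.76 -0.01  1.36  0.84] F [ 0.4 -0.1  0. ] t 3.75
```

Handle axis is about (0.477, 0.1365), top at z≈0.191 by triangulation (expected 0.194), block yaw about 70.7°. I'll descend and close gently across the 19 mm flats.

Request:
drive_tool --moves '[[[-0.005, -0.007, 0, 0, 0, -0.012, 1], [0, 0, 0.025, 0, 0, 0, 1], [0, 0, 0.03, 0, 0, 0, 1], [0, 0, 0.03, 0, 0, 0, 1], [0, 0, 0.026, 0, 0, 0, 1], [0, 0, 0, 0, 0, 0, 1], [0, 0, 0, 0, 0, 0, 1]]]'

```text
time: 4.45
ee_pos: [0.4777, 0.1359, 0.1422]
eef_rot: [0.168, 0.986, -0.0, -0.0]
ft_force: [0.7, 0.4, 0.6]
width: 0.0867
grip_force: 0.0
```

Request:
drive_tool --moves '[[[0, 0, 0, 0, 0, 0, 0.5], [0, 0, 0, 0, 0, 0, 0.35], [0, 0, 0, 0, 0, 0, 0], [0, 0, 0, 0, 0, 0, 0], [0, 0, 0, 0, 0, 0, 0], [0, 0, 0, 0, 0, 0, 0], [0, 0, 0, 0, 0, 0, 0]]]' --squeeze 8

```text
time: 5.15
ee_pos: [0.4774, 0.1364, 0.1415]
eef_rot: [0.168, 0.986, 0.0, -0.0]
ft_force: [-0.7, -0.5, 0.8]
width: 0.039
grip_force: 0.0
```

```bash
python3 - <<'E'
from h import *
s=r.read_state();print(s['width'],s['grip_force'],np.round(s['torque'],2))
delta([.477,.1365,.142],70.7,s)
im=r.camera('wrist');save('w4.png',im);sd=r.camera('side');a=im[120:270,200:460];b=sd[100:220,230:390]
save('w4c.png',np.vstack([cv2.resize(a,(520,300),interpolation=2),cv2.resize(b,(400,300),interpolation=2)[:, :400] if 0 else cv2.resize(b,(520,300),interpolation=2)]))
E
```

```text
0.039006790053357124 0.0 [-0.   -0.02  0.  ]
pos [0.4774 0.1364 0.1415] yawY 70.71 z [-0.  0. -1.] shift [ 0.0005 -0.     -0.0005] len 0.0006523793841411409 turn z [0.] j [-0.65  0.11  0.3   1.91 -0.04  1.12  0.9 ] F [-0.7 -0.5  0.8] t 5.15
```

View pics/w4c.png

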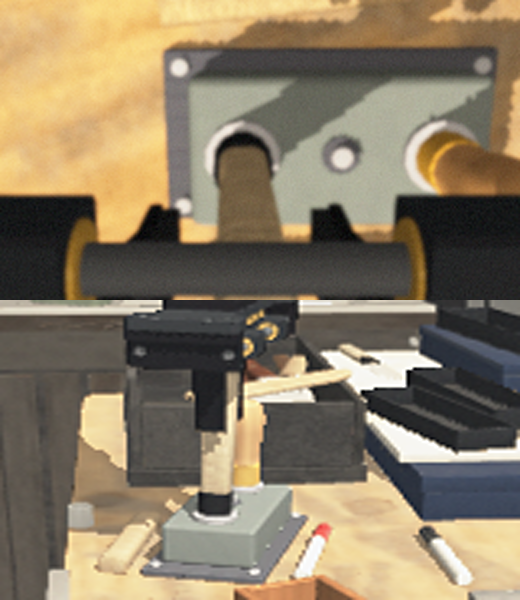

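Handle sits centred between the fingers, which are at (155,235) and (335,235) in the crop, with the handle between (218-285). The jaws are still closing, so I'll keep going.

Request:
drive_tool --moves '[[[0, 0, 0, 0, 0, 0, 0], [0, 0, 0, 0, 0, 0, 0], [0, 0, 0, 0, 0, 0, 0], [0, 0, 0, 0, 0, 0, 0], [0, 0, 0, 0, 0, 0, 0], [0, 0, 0, 0, 0, 0, 0]]]' --squeeze 8

```text
time: 5.85
ee_pos: [0.4774, 0.1361, 0.1415]
eef_rot: [0.168, 0.986, -0.0, -0.0]
ft_force: [-1.1, -2.9, 1.6]
width: 0.019
grip_force: 8.0
```

```bash
python3 - <<'E'
from h import *
s=r.read_state();print(s['width'],s['grip_force'],np.round(s['torque'],2))
M=R.from_quat(s['eef_rot']).as_matrix();print('F tool',np.round(M.T@s['ft_force'],2))
delta([.477,.1365,.142],70.7,s)
E
```

```text
0.01904745075856604 7.9838580277282745 [-0.82  0.44  0.03]
F tool [ 0.05 -3.06 -1.62]
pos [0.4774 0.1361 0.1415] yawY 70.69 z [-0. -0. -1.] shift [ 0.0005  0.0003 -0.0005] len 0.0007741442596556491 turn z [-0.] j [-0.65  0.11  0.3   1.91 -0.04  1.12  0.9 ] F [-1.1 -2.9  1.6] t 5.85
```

Request:
drive_tool --moves '[[[0, -0.0004, 0, 0, 0, 0, 0], [0, 0, 0, 0, 0, 0, 0], [0, 0, 0, 0, 0, 0, 0], [0, 0, -0.0003, 0, 0, 0.13, 0], [0, 0, -0.0003, 0, 0, 0.13, 0], [0, 0, -0.0003, 0, 0, 0.13, 0], [0, 0, -0.0003, 0, 0, 0.13, 0], [0, 0, 0, 0, 0, 0, 0]]]' --squeeze 45

```text
time: 6.65
ee_pos: [0.4766, 0.1347, 0.1418]
eef_rot: [0.418, 0.909, -0.001, -0.0]
ft_force: [-0.9, -5.9, -3.5]
width: 0.019
grip_force: 44.9
```

```bash
cat > st.py <<'E'
from h import *
s=r.read_state();M=R.from_quat(s['eef_rot']).as_matrix();print('w',s['width'],s['grip_force'],'tau',np.round(s['torque'],2),'Ftool',np.round(M.T@s['ft_force'],2))
delta([.4774,.1361,.1415],70.7,s)
E
python3 st.py
```

```text
w 0.018997758732081774 44.93099804967642 tau [-2.06  0.38 -0.04] Ftool [-3.92 -4.52  3.53]
pos [0.4766 0.1347 0.1418] yawY 40.6 z [-0.002 -0.002 -1.   ] shift [0.0006 0.0015 0.0003] len 0.00165458936059031 turn z [-0.525] j [-0.68  0.11  0.33  1.91 -0.04  1.13  0.38] F [-0.9 -5.9 -3.5] t 6.65
```

Request:
drive_tool --moves '[[[-0.0006, -0.0007, 0, 0, 0, 0, 0], [0, 0, -0.0003, 0, 0, -0.13, 0], [0, 0, -0.0003, 0, 0, -0.13, 0], [0, 0, -0.0003, 0, 0, -0.13, 0], [0, 0, -0.0003, 0, 0, -0.13, 0], [0, 0, -0.0003, 0, 0, -0.13, 0], [0, 0, -0.0003, 0, 0, -0.13, 0], [0, 0, -0.0003, 0, 0, -0.13, 0], [0, 0, -0.0003, 0, 0, -0.13, 0], [0, 0, 0, 0, 0, 0, 0]]]'

```text
time: 7.65
ee_pos: [0.4771, 0.1365, 0.1446]
eef_rot: [-0.093, 0.996, 0.001, 0.0]
ft_force: [2.1, 3.3, -9.8]
width: 0.0189
grip_force: 45.0
```

```bash
python3 st.py
```

```text
w 0.01891317163561322 44.978823638521135 tau [ 1.27 -0.55  0.09] Ftool [-2.67  2.82  9.82]
pos [0.4771 0.1365 0.1446] yawY 100.69 z [ 0.     0.002 -1.   ] shift [-0.0003 -0.0005  0.0031] len 0.0031306876303626163 turn z [0.523] j [-0.63  0.1   0.27  1.91 -0.03  1.13  1.42] F [ 2.1  3.3 -9.8] t 7.65
```

Request:
drive_tool --moves '[[[-0.0005, 0.0002, 0, 0, 0, 0, 0], [0, 0, -0.0003, 0, 0, 0.13, 0], [0, 0, -0.0003, 0, 0, 0.13, 0], [0, 0, -0.0003, 0, 0, 0.13, 0], [0, 0, -0.0003, 0, 0, 0.13, 0], [0, 0, -0.0003, 0, 0, 0.13, 0], [0, 0, -0.0003, 0, 0, 0.13, 0], [0, 0, -0.0003, 0, 0, 0.13, 0], [0, 0, -0.0003, 0, 0, 0.13, 0], [0, 0, 0, 0, 0, 0, 0]]]'

```text
time: 8.65
ee_pos: [0.4767, 0.1342, 0.1471]
eef_rot: [0.418, 0.908, -0.001, -0.001]
ft_force: [-4.8, -4.6, -2.5]
width: 0.0189
grip_force: 45.0
```

```bash
python3 st.py
```

```text
w 0.018850689965170246 44.95662244269624 tau [-1.33  1.29 -0.11] Ftool [-0.4  -6.65  2.53]
pos [0.4767 0.1342 0.1471] yawY 40.58 z [-0.002 -0.002 -1.   ] shift [0.001  0.0017 0.0056] len 0.005969803459420429 turn z [-0.526] j [-0.68  0.1   0.33  1.91 -0.04  1.14  0.37] F [-4.8 -4.6 -2.5] t 8.65
```

Request:
drive_tool --moves '[[[0, -0.0006, 0, 0, 0, 0, 0], [0, 0, -0.0003, 0, 0, -0.13, 0], [0, 0, -0.0003, 0, 0, -0.13, 0], [0, 0, -0.0003, 0, 0, -0.13, 0], [0, 0, -0.0003, 0, 0, -0.13, 0], [0, 0, -0.0003, 0, 0, -0.13, 0], [0, 0, -0.0003, 0, 0, -0.13, 0], [0, 0, -0.0003, 0, 0, -0.13, 0], [0, 0, -0.0003, 0, 0, -0.13, 0], [0, 0, 0, 0, 0, 0, 0]]]'

```text
time: 9.65
ee_pos: [0.4775, 0.1365, 0.1507]
eef_rot: [-0.094, 0.996, 0.001, 0.001]
ft_force: [-2.9, 4.4, 0.6]
width: 0.0185
grip_force: 45.0
```

```bash
python3 - <<'E'
exec(open('st.py').read())
b=r.camera('side')[100:220,230:390];save('s5.png',cv2.resize(b,None,fx=4,fy=4,interpolation=2))
E
```

```text
w 0.018505652642639557 44.985276530496776 tau [1.31 0.68 0.01] Ftool [ 1.99  4.88 -0.57]
pos [0.4775 0.1365 0.1507] yawY 100.75 z [ 0.001  0.002 -1.   ] shift [ 0.0002 -0.0004  0.0092] len 0.00915935102535386 turn z [0.525] j [-0.63  0.1   0.28  1.9  -0.03  1.14  1.42] F [-2.9  4.4  0.6] t 9.65
```

View pics/s5.png

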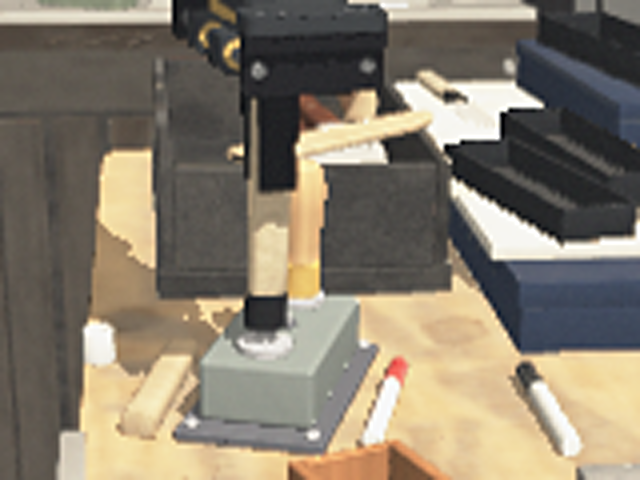

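The ferrule bottom is now at v≈330, with the collar at 342 and visible between them. The wood/ferrule boundary rose about 4 px (~10 mm), so the handle is rising with the tool and the block is still on its plate. I'll continue.

Request:
drive_tool --moves '[[[0.0003, 0.0005, 0, 0, 0, 0, 0], [0, 0, -0.0003, 0, 0, 0.13, 0], [0, 0, -0.0003, 0, 0, 0.13, 0], [0, 0, -0.0003, 0, 0, 0.13, 0], [0, 0, -0.0003, 0, 0, 0.13, 0], [0, 0, -0.0003, 0, 0, 0.13, 0], [0, 0, -0.0003, 0, 0, 0.13, 0], [0, 0, -0.0003, 0, 0, 0.13, 0], [0, 0, -0.0003, 0, 0, 0.13, 0], [0, 0, 0, 0, 0, 0, 0]]]'

```text
time: 10.7
ee_pos: [0.4773, 0.1348, 0.1526]
eef_rot: [0.418, 0.909, 0.0, 0.001]
ft_force: [0.4, -0.4, -0.1]
width: 0.0189
grip_force: 45.0
```

```bash
python3 st.py
```

```text
w 0.018879502330011344 44.96543082408607 tau [-0.11  0.12 -0.  ] Ftool [-0.59  0.01  0.15]
pos [0.4773 0.1348 0.1526] yawY 40.64 z [ 0.001 -0.    -1.   ] shift [0.0009 0.0009 0.0111] len 0.011218127794576248 turn z [-0.525] j [-0.68  0.1   0.33  1.9  -0.03  1.15  0.37] F [ 0.4 -0.4 -0.1] t 10.7
```

Request:
drive_tool --moves '[[[0, -0.0004, 0, 0, 0, 0, 0], [0, 0, -0.0003, 0, 0, -0.13, 0], [0, 0, -0.0003, 0, 0, -0.13, 0], [0, 0, -0.0003, 0, 0, -0.13, 0], [0, 0, -0.0003, 0, 0, -0.13, 0], [0, 0, -0.0003, 0, 0, -0.13, 0], [0, 0, -0.0003, 0, 0, -0.13, 0], [0, 0, -0.0003, 0, 0, -0.13, 0], [0, 0, -0.0003, 0, 0, -0.13, 0], [0, 0, 0, 0, 0, 0, 0]]]'

```text
time: 11.7
ee_pos: [0.4766, 0.1349, 0.1547]
eef_rot: [-0.094, 0.996, -0.0, 0.0]
ft_force: [-0.3, -0.0, -1.2]
width: 0.019
grip_force: 45.0
```

```bash
python3 st.py
```

```text
w 0.018992169707500672 44.96353309135884 tau [ 0.06  0.02 -0.02] Ftool [0.31 0.02 1.21]
pos [0.4766 0.1349 0.1547] yawY 100.74 z [ 0. -0. -1.] shift [-0.001   0.001   0.0132] len 0.013289716919962722 turn z [0.524] j [-0.63  0.09  0.28  1.9  -0.03  1.15  1.42] F [-0.3 -0.  -1.2] t 11.7
```

Request:
drive_tool --moves '[[[0, 0, -0.0003, 0, 0, 0.13, 0], [0, 0, -0.0003, 0, 0, 0.13, 0], [0, 0, -0.0003, 0, 0, 0.13, 0], [0, 0, -0.0003, 0, 0, 0.13, 0], [0, 0, -0.0003, 0, 0, 0.13, 0], [0, 0, -0.0003, 0, 0, 0.13, 0], [0, 0, -0.0003, 0, 0, 0.13, 0], [0, 0, -0.0003, 0, 0, 0.13, 0], [0, 0, 0, 0, 0, 0, 0]]]'

```text
time: 12.6
ee_pos: [0.4766, 0.135, 0.1571]
eef_rot: [0.417, 0.909, 0.0, 0.0]
ft_force: [-0.7, 0.2, -0.6]
width: 0.0192
grip_force: 45.0
```

Request:
drive_tool --moves '[[[0, 0, -0.0004, 0, 0, -0.13, 0], [0, 0, -0.0004, 0, 0, -0.13, 0], [0, 0, -0.0004, 0, 0, -0.13, 0], [0, 0, -0.0004, 0, 0, -0.13, 0], [0, 0, -0.002, 0, 0, 0, 0], [0, 0, -0.002, 0, 0, 0, 0], [0, 0, -0.002, 0, 0, 0, 0], [0, 0, 0, 0, 0, 0, 0]]]'

```text
time: 13.4
ee_pos: [0.4767, 0.1352, 0.1651]
eef_rot: [0.168, 0.986, 0.0, 0.0]
ft_force: [0.3, 0.5, -1.5]
width: 0.0187
grip_force: 45.0
```

```bash
python3 - <<'E'
exec(open('st.py').read())
b=r.camera('side')[100:220,230:390];save('s6.png',cv2.resize(b,None,fx=4,fy=4,interpolation=2))
E
```

```text
w 0.018715265407311974 44.9652929417789 tau [ 0.09 -0.07  0.06] Ftool [-0.12  0.6   1.48]
pos [0.4767 0.1352 0.1651] yawY 70.63 z [ 0.001  0.    -1.   ] shift [-0.0004  0.0011  0.0236] len 0.023642182799415157 turn z [-0.001] j [-0.66  0.08  0.3   1.89 -0.03  1.17  0.89] F [ 0.3  0.5 -1.5] t 13.4
```

View pics/s6.png

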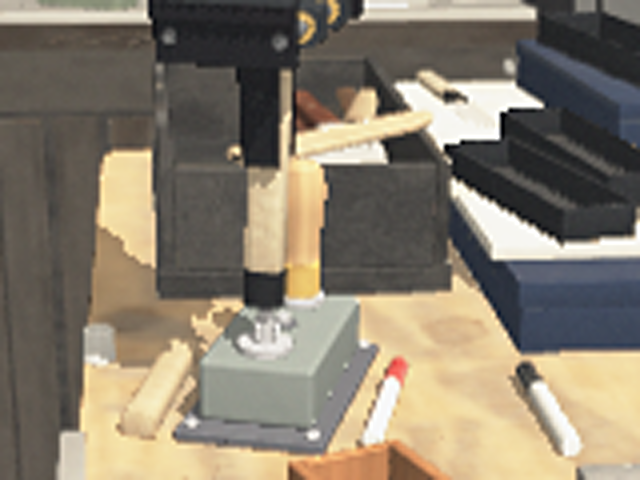

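Handle is free: its ferrule bottom is at v≈303, above the spindle tip at 312. The block is still seated. I'll lift and carry it towards the pot.

Request:
drive_tool --moves '[[[0, 0, -0.02, 0, 0, 0, 0], [0, 0, -0.025, 0, 0, 0, 0], [0, 0, -0.025, 0, 0, 0, 0], [-0.012, -0.024, 0, 0, 0, 0, 0], [-0.012, -0.024, 0, 0, 0, 0, 0], [-0.012, -0.024, 0, 0, 0, 0, 0], [-0.012, -0.024, 0, 0, 0, 0, 0], [-0.012, -0.024, 0, 0, 0, 0, 0], [-0.012, -0.024, 0, 0, 0, 0, 0], [-0.012, -0.024, 0, 0, 0, 0, 0]]]'

```text
time: 14.45
ee_pos: [0.5003, -0.0523, 0.2347]
eef_rot: [0.168, 0.986, 0.0, 0.0]
ft_force: [0.5, 1.0, -0.8]
width: 0.0187
grip_force: 45.0
```

Request:
drive_tool --moves '[[[-0.012, -0.024, 0, 0, 0, 0.14, 0], [-0.01, -0.024, 0, 0, 0, 0.14, 0], [0, 0, 0, 0, 0, 0.14, 0], [0, 0, 0, 0, 0, 0.14, 0], [0, 0, 0, 0, 0, 0.14, 0], [0, 0, 0, 0, 0, 0.14, 0], [0, 0, 0, 0, 0, 0, 0], [0, 0, 0, 0, 0, 0, 0], [0, 0, 0, 0, 0, 0, 0]]]'

```text
time: 15.35
ee_pos: [0.5015, -0.1037, 0.2347]
eef_rot: [0.554, 0.833, 0.0, -0.0]
ft_force: [-0.2, 0.5, -1.2]
width: 0.0189
grip_force: 45.0
```

```bash
python3 look.py w7 pot handle; python3 - <<'E'
exec(open('st.py').read())
delta([.5055,-.104,.235],22.5,s)
i=cv2.imread('pics/w7.png'); cv2.imwrite('pics/w7c.png',cv2.resize(i[80:280,190:450],None,fx=3,fy=3,interpolation=2))
E
```

```text
moved during 2.3299222369960182e-05
pot [(array([324.3, 176.7]), 0.86)] [(array([301., 152., 356., 215.]), 0.88)]
   atz [ 0.5048 -0.1052]
handle [(array([322.3, 199.2]), 0.92)] [(array([300., 186., 345., 296.]), 0.86)]
   atz [ 0.5095 -0.1237]
pos [ 0.5015 -0.1037  0.2347] yawY 22.76 z [-0.  0. -1.] shift [0. 0. 0.] len 0.0 turn z None j [-0.43  0.06  0.58  1.76 -0.04  1.32  0.55] F [-0.2  0.5 -1.2] t 15.35
w 0.018860595331018044 44.96518172789365 tau [-0.1  -0.02 -0.03] Ftool [-0.16 -0.13  0.8 ]
pos [ 0.5016 -0.1037  0.2347] yawY 22.62 z [ 0.  0. -1.] shift [0.2307 0.0699 0.0933] len 0.25845933596014503 turn z [-0.839] j [-0.43  0.06  0.58  1.76 -0.04  1.32  0.55] F [-0.1 -0.2 -0.8] t 15.6
pos [ 0.5016 -0.1037  0.2347] yawY 22.62 z [ 0.  0. -1.] shift [-0.0018  0.0035 -0.0003] len 0.00396035444649753 turn z [0.002] j [-0.43  0.06  0.58  1.76 -0.04  1.32  0.55] F [-0.1 -0.2 -0.8] t 15.6
```

View pics/w7c.png

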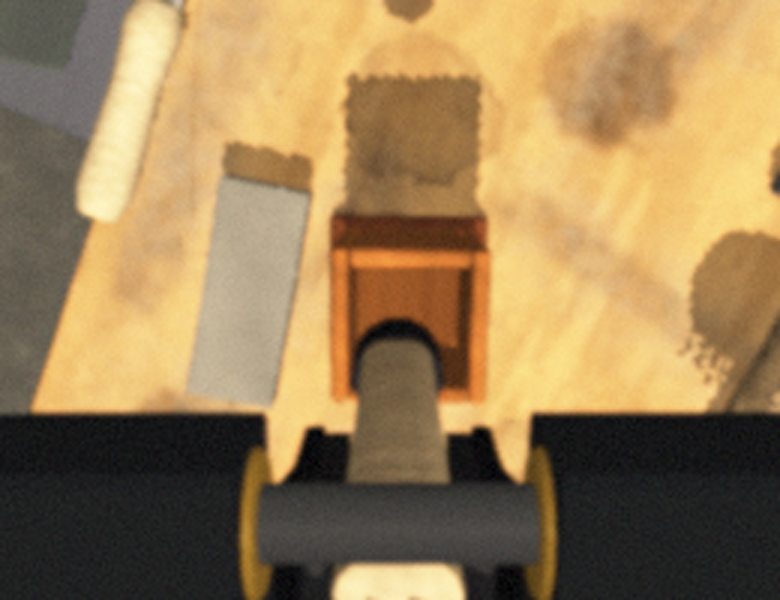

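The pot rim is square to the tool at crop (332-490, 250-400). The ferrule is centred at u≈398, slightly left of the rim's centre at 411. I'll compute the correction.

```bash
python3 - <<'E'
from h import *
import json
p=np.array(json.load(open('w7.json'))['P']);f=lambda u,v:(190+u/3,80+v/3)
c=[atz(p,f(*q),.08) for q in((332,250),(490,250),(490,400),(332,400))]
m=np.mean(c,0);print(m,[np.linalg.norm(c[i]-c[i-1]) for i in range(4)])
print('tri rim centre', tri([p,P('top')],[f(411,325),(180+684.5/3,180+113.5/3)]))
print('ferrule bottom (z=.147) centre',atz(p,f(398,362),.147))
delta([*((m+[.5055,-.104])/2),.235],22.5)
E
```

```text
[ 0.50722644 -0.1044981 ] [np.float64(0.05770825476347102), np.float64(0.05821495820384297), np.float64(0.05771892275742403), np.float64(0.060773388895053876)]
tri rim centre [ 0.50833616 -0.10661356  0.06451501]
ferrule bottom (z=.147) centre [ 0.50127948 -0.10322442]
pos [ 0.5016 -0.1037  0.2347] yawY 22.62 z [ 0.  0. -1.] shift [-0.0023  0.0042 -0.0003] len 0.004840258897734842 turn z [0.002] j [-0.43  0.06  0.58  1.76 -0.04  1.32  0.55] F [-0.1 -0.2 -0.8] t 15.6
```

Request:
drive_tool --moves '[[[-0.002, 0.0045, 0, 0, 0, 0, 0], [0, 0, 0.02, 0, 0, 0, 0], [0, 0, 0.02, 0, 0, 0, 0], [0, 0, 0.02, 0, 0, 0, 0], [0, 0, 0.02, 0, 0, 0, 0], [0, 0, 0.02, 0, 0, 0, 0], [0, 0, 0.02, 0, 0, 0, 0], [0, 0, 0.013, 0, 0, 0, 0], [0, 0, 0, 0, 0, 0, 0]]]'

```text
time: 16.5
ee_pos: [0.5056, -0.1037, 0.1002]
eef_rot: [0.555, 0.832, -0.001, -0.001]
ft_force: [0.5, 0.5, -0.5]
width: 0.0187
grip_force: 45.0
```

Request:
drive_tool --moves '[[[0, 0, 0.002, 0, 0, 0, 0], [0, 0, 0.002, 0, 0, 0, 0], [0, 0, 0, 0, 0, 0, 0]]]'

```text
time: 16.8
ee_pos: [0.5069, -0.1038, 0.0982]
eef_rot: [0.555, 0.832, 0.0, 0.0]
ft_force: [0.3, -0.1, -0.7]
width: 0.0187
grip_force: 45.0
```

```bash
python3 st.py
```

```text
w 0.01867515252999608 44.965334865264595 tau [-0.07 -0.   -0.04] Ftool [-0.22  0.26  0.71]
pos [ 0.5069 -0.1038  0.0982] yawY 22.58 z [ 0.001  0.    -1.   ] shift [ 0.2329  0.065  -0.0432] len 0.24558419184214691 turn z [-0.84] j [-0.39  0.22  0.57  1.92 -0.14  1.04  0.63] F [ 0.3 -0.1 -0.7] t 16.8
```

Request:
drive_tool --moves '[[[0, 0, 0.001, 0, 0, 0, 0], [0, 0, 0.001, 0, 0, 0, 0], [0, 0, 0.001, 0, 0, 0, 0], [0, 0, 0, 0, 0, 0, 0], [0, 0, 0, 0, 0, 0, 0]]]'

```text
time: 17.3
ee_pos: [0.5064, -0.1038, 0.0947]
eef_rot: [0.555, 0.832, 0.0, -0.0]
ft_force: [-0.3, -1.0, -1.3]
width: 0.0188
grip_force: 45.0
```

```bash
python3 st.py
```

```text
w 0.01879476081615477 44.96531212236732 tau [-0.06  0.04  0.02] Ftool [-0.81 -0.66  1.34]
pos [ 0.5064 -0.1038  0.0947] yawY 22.57 z [-0.  0. -1.] shift [ 0.2327  0.0653 -0.0467] len 0.24615738319049457 turn z [-0.84] j [-0.39  0.23  0.57  1.92 -0.14  1.03  0.63] F [-0.3 -1.  -1.3] t 17.3
```

Request:
drive_tool --moves '[[[0, 0, 0.001, 0, 0, 0, 0], [0, 0, 0.001, 0, 0, 0, 0], [0, 0, 0, 0, 0, 0, 0], [0, 0, 0, 0, 0, 0, 0]]]'

```text
time: 17.7
ee_pos: [0.5068, -0.104, 0.0942]
eef_rot: [0.555, 0.832, 0.0, 0.0]
ft_force: [-6.5, 1.3, 18.6]
width: 0.0186
grip_force: 45.0
```

```bash
python3 st.py
```

```text
w 0.01864067102579539 44.95218312134966 tau [ 0.15  2.05 -0.03] Ftool [  3.65  -5.46 -18.56]
pos [ 0.5068 -0.104   0.0942] yawY 22.56 z [ 0.001  0.001 -1.   ] shift [ 0.233   0.065  -0.0471] len 0.24643632315248326 turn z [-0.84] j [-0.39  0.23  0.57  1.92 -0.14  1.03  0.63] F [-6.5  1.3 18.6] t 17.7
```

Floor contact came at the expected height. I'll ease off the load, release, and rise.

Request:
drive_tool --moves '[[[0, 0, -0.0012, 0, 0, 0, 0], [0, 0, 0, 0, 0, 0, 0], [0, 0, 0, 0, 0, 0, 0.26], [0, 0, 0, 0, 0, 0, 0.3], [0, 0, 0, 0, 0, 0, 0.4], [0, 0, 0, 0, 0, 0, 0.6], [0, 0, 0, 0, 0, 0, 0.6], [0, 0, 0, 0, 0, 0, 0.6], [0, 0, 0, 0, 0, 0, 0.6], [0, 0, 0, 0, 0, 0, 0.6]]]'

```text
time: 18.7
ee_pos: [0.5065, -0.1038, 0.0939]
eef_rot: [0.555, 0.832, 0.0, 0.0]
ft_force: [-0.2, -0.3, 0.8]
width: 0.0515
grip_force: 0.0
```

Request:
drive_tool --moves '[[[0, 0, -0.01, 0, 0, 0, 0.6], [0, 0, -0.02, 0, 0, 0, 0.6], [0, 0, -0.03, 0, 0, 0, 0.6], [0, 0, -0.04, 0, 0, 0, 0.6], [0, 0, -0.04, 0, 0, 0, 0.6], [0, 0, -0.02, 0, 0, 0, 0.6], [0, 0, 0, 0, 0, 0, 0.6], [0, 0, 0, 0, 0, 0, 0.6]]]'

```text
time: 19.5
ee_pos: [0.5064, -0.1039, 0.2542]
eef_rot: [0.555, 0.832, 0.0, 0.0]
ft_force: [0.2, 0.8, 0.5]
width: 0.0516
grip_force: 0.0
```

```bash
python3 - <<'E'
exec(open('st.py').read())
a=r.camera('top')[180:280,180:440];b=r.camera('side')[115:275,200:400]
save('f.png',np.vstack([cv2.resize(a,(650,250),interpolation=2),cv2.resize(b,(650,350),interpolation=2)]))
E
```

```text
w 0.051621935887104606 0.0 tau [-0.04 -0.01  0.  ] Ftool [ 0.65  0.48 -0.52]
pos [ 0.5064 -0.1039  0.2542] yawY 22.57 z [ 0.001  0.    -1.   ] shift [0.2327 0.0652 0.1127] len 0.26667976813177724 turn z [-0.84] j [-0.44  0.07  0.58  1.72 -0.04  1.36  0.55] F [0.2 0.8 0.5] t 19.5
```

View pics/f.png

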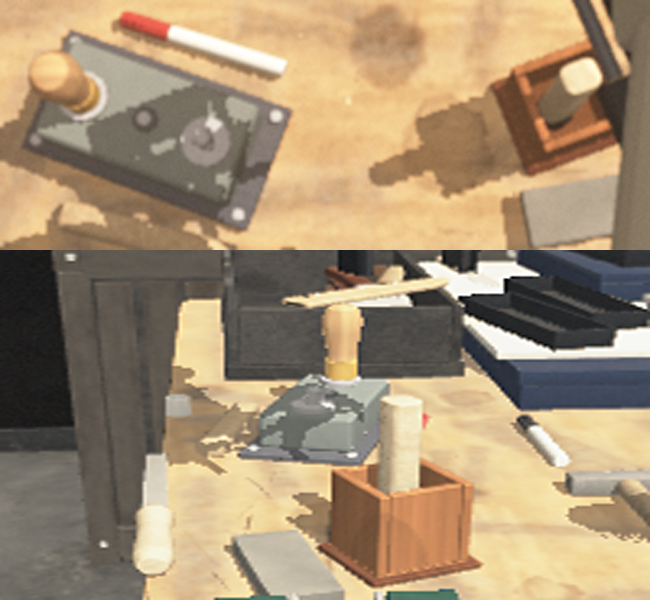

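The handle stands upright in the pot (side view at (402,440)). The file handle is still on its spindle at (342,340), the block is seated, and the gripper is clear. I'm handing in.

```bash
python3 -c "
from bench import r
print(r.close_job())"
```

```text
the job is handed in; nothing more can be done
None
```

The handle was twisted off its spindle and now stands ferrule down in the pot; the block stayed on its plate, the file handle is still on its own spindle, and the job was handed in at about 20 s.

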